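# Set the run-out gauge arm on a brake disc

### The arm

A 7-joint arm with a two-finger parallel gripper is mounted at the origin on the work surface. World frame = base frame: x ahead of the robot, y to its left, z up, the work surface at z = 0. Lengths are in m, angles in rad, forces in N, time in s.
With the tool pointing down it reaches from about 0.35 to 0.9 m from the base axis. Payload 19.9 kg.
Tool frame: the origin (TCP) lies at the very end of the fingers, on their centre line; the grasp point (between the pads) lies 19 mm behind it (ctrl.tcp_to_grasp is the distance from the TCP to the grasp point, in m); z points along the fingers, y is the line along which they close (so a half turn about z gives the same grasp; the last joint's range is limited). The gripper opens to 94 mm and grips with 3 to 60 N. Pads are 16 mm wide; open, the fingers measure 119 mm over their backs; the gripper's body (75 mm by 177 mm) begins 78 mm behind the grasp point.
Start: joints at [-1.381, 0.417, -0.01, 1.614, 0.005, 1.111, -0.053], TCP at [0.143, 0.608, 0.205] pointing down, gripper open.
Joint ranges: [-2.81, 2.81], [-0.39, 2.02], [-1.27, 1.25], [0.06, 2.57], [-1.19, 4.33], [0.19, 2], [-2.82, 2.82]. Speed limits (rad/s): [1.89, 1.89, 2.39, 2.39, 3.01, 3.01, 3.01].

### API

Orientations are given as a unit quaternion [w, x, y, z].
In Python, from plant import ctrl, cams gives the robot as it stands. The module is installed in compiled form; this text tells all that it offers.
- The arm moves only by the tool step_arm, never from a script. Its argument "rows" is one flat list of numbers, 5 for each row, row after row: the shift along the world's x, y, z in units of 0.6 m (1.0 is 0.6 m), then the turn about the world's z in units of 90 degrees (1.0 is 90 degrees), then the opening, from -1 (shut) to 1 (fully open). A call has 1 to 8 rows; each row is the pose to reach, as a shift and turn from the pose commanded when the call began; what a row does not reach only later rows make up. A row lasts 1/10 s, in which the tool goes at most 50 mm and 8.59 degrees, less where a joint would pass 70% of its speed; a pose out of reach is approached as far as the arm can. A call with a number of a shift or a turn outside -1 to 1 is refused whole. A call with a gripper value outside its range is refused whole. The fingers move at their own pace and stop on an object; "force" is the grip in N (left out, the last holds). Time passes only in rows, so rows that repeat a pose let the fingers close. It gives the time, the measured TCP pose, the force, the opening and the grip force at its end, in the units of the state.
- ctrl.sense(): the state, without advancing time (a new reading comes with each control period).
- cams.camera(name): name is "scene" or "top" or "wrist"; returns a dict with "img" (400x640x3 uint8, blue, green, red), "z_map" (400x640 float32, m along the optical axis (not along the pixel's ray), 0 where there is no reading), "fx", "fy", "cx", "cy" (pixels), "rvec" (rotation vector, rad) and "tvec" (3), from world to camera coordinates, as OpenCV has them. Camera axes: x right, y down, z forward; pixel columns grow to the right and rows downward; lengths in m; the calibration is good to about 2 mm. A picture is of the moment at which its call begins.
- ctrl.sign_off(): hands the job in; it is judged then, once.
The state is a dict: "clock": time; "qpos": joint angles; "joint_velocities": joint speeds; "effort": joint torques, N m; "tool_pos": TCP position; "eef_rot": TCP orientation; "contact_force": force on the tool from outside, world axes, zero at the start; "ft_torque": the same for the moment, N m; "gripper_width": finger opening in m; "finger_force": force on a finger pad.
Only numpy, scipy, OpenCV 4.12 (cv2) and the standard library are available. Lean on these libraries where they do the work, as an engineer would, in place of code of your own. Each camera call takes 0.05 s, during which the arm holds its last target. There are 200 camera calls.

### The job

A scooter brake disc is clamped on the gauge stand. Swing the gauge arm over the disc until it rests against its stop, with the telescoping slide still fully in; then squeeze the sliding head across its sides so that the lock button is pressed in, and pull the head out until the pointer is in line with the one long mark of the scale. Finish while still squeezing and holding the head there, as a spring pulls it back if it is let go; leave the spray can, the spanner and the bolt box where they are.

Things in the scene. Friction and masses are not known exactly. Their poses are not given: they have to be found in the camera images.
- stand: fixed gauge stand; origin on the bench (z=0) under its 44 mm post, own z up. Base plate 180 x 420 x 15 mm from own y = +60 to -360 mm. Steel disc 220 mm across, its top 50 mm above the bench (nut and bolts to 56), centred at own y = -235. Against its stop the gauge arm points along own -y over the disc's centre; parked, it is swung towards own -x
- hinge (a point): point on the upright hinge axis of the gauge arm (top of the post), 129 mm above the bench, at mid-height of the tube; fixed to the stand and with the stand's axes. The hinge cap over it, 48 mm across, reaches 147 mm above the bench
- swing (a joint): hinge of the gauge arm, rad: 0 = against the stop (over the disc), grows to 1.1 as it is swung away (clockwise seen from above). Stiff hinge, stays where it is left (0.2 N m of friction)
- knob (a point): middle of the upright round black knob on the arm by which it can be swung: 16 mm diameter, its grip from 21 to 59 mm above tube mid-height (this point is 40 mm above it, 169 mm above the bench), 70 mm from the hinge axis. Axes of the arm: x outwards along the arm, z up
- long_mark (a point): centre of the one long scale mark (dark line 3 mm wide across the whole 28 mm top of the arm's tube), 165 mm from the hinge axis, 143 mm above the bench. Axes: x outwards along the arm, z up. Other marks are 12 mm short, 10 mm apart, from 105 to 185 mm from the hinge. Aluminium tube 28 x 28 mm, 115 to 143 mm above the bench, ends 195 mm from the hinge
- pointer (a point): tip of the slide's pointer, a flat steel tongue 3 mm wide lying across the tube's top, carried by a thin rod along the tube's side; moves with the head along the arm's x. In line with the long mark when it has moved out 60 mm. Axes of the arm
- extension (a joint): telescoping slide, m: 0 = fully in (locked, pointer at the first mark), grows as the head is pulled straight outwards; 0.060 = pointer at the long mark; end stop 0.085. Return spring: 2 N at 0 to 4 N at 0.060, always pulling in. Locked at 0 (about 1 mm of play) until the button is in over 4 mm; the lock catches nowhere else
- head: black grip block at the slide's end: 40 mm along the arm, 40 across, 44 high; origin at its centre, 129 mm above the bench, 235 mm from the hinge axis when in. Axes: x outwards along the arm, y across, z up. A 6 mm feeler rod hangs 27 mm in front (+x) of its centre down to 67 mm above the bench. Lock button on its -y side (robot side when the arm is at its stop)
- lock (a joint): lock button, m: steel disc 24 mm across in the middle of the head's -y side, standing out 6.5 mm; 0 = out, 0.005 = pressed fully in (then 1.5 mm proud). Spring: 3 N to start, 6 N fully in. Head and button measure 46.5 mm across with the button out, 41.5 mm pressed
- spray_can: bystander: upright aerosol can, 66 mm diameter, 190 mm high, origin under its base; beside the stand's post, to the robot's left; leave alone
- spanner: bystander: steel spanner 200 mm long lying flat on the bench at the robot's right, origin at its underside; leave alone
- bolt_box: bystander: open cardboard box 140 x 100 x 50 mm at the far right, origin under its base; leave alone

How it is judged:
On the way:
1. the gauge arm is against its stop over the disc, the slide still in (value of joint swing below 0.05 rad and value of joint extension below 0.015 m), for 0.2 s.
At the end, for the whole second after the job is handed in: the arm is within 0.06 rad of its stop, the slide is out 60 mm within 4.5 mm (pointer at the long mark), and the fingers hold the head (over 3 N) with the lock button squeezed in, through the last second; it is not let go (value of joint swing below 0.06 rad and value of joint extension between 0.0555 and 0.0645 m and value of joint lock above 0.0035 m and contact force between the fingers and head above 3 N); the arm keeps its last pose, push and grip.
It fails at once if spray can shifted or knocked over (distance of spray_can from where it was at the start of the episode above 0.03 m or angle between spray_can's own z axis and vertical above 0.4 rad).
It fails at once if spanner shifted or knocked over (distance of spanner from where it was at the start of the episode above 0.03 m or angle between spanner's own z axis and vertical above 0.4 rad).
It fails at once if bolt box shifted or knocked over (distance of bolt_box from where it was at the start of the episode above 0.03 m or angle between bolt_box's own z axis and vertical above 0.4 rad).
It also fails if it takes over 48 s, if anything falls off the work surface, if the arm or the gripper's body presses on something with over 40 N, if the wrist force passes 120 N, or if a joint passes its speed limit or range.

## Working session

There is one attempt and no reset: what is moved stays moved. The work goes in short steps, Python scripts to look and compute and a tool call to move; the robot and the scene stay as the last step left them, time stands still between calls to the robot, and variables do not carry over. Pictures are saved under pics/ and viewed, at most 10 in all, crops included, and the job is handed in when it is done.

Besides the shell and the picture viewer there is one more tool, called after ">>>" by a JSON object that holds its "api" and its "payload". step_arm: Moves the arm, as the interface text tells. Shifts and turns lie within -1 to 1; 1 stands for 0.6 m of shift or 90 degrees of turn. Its arguments: {"type":"object","properties":{"rows":{"type":"array","items":{"type":"number","minimum":-1,"maximum":1}},"force":{"type":"number"}},"required":["rows"]}

```bash
mkdir -p pics; cat > h.py <<'E'
import numpy as np, cv2
from plant import ctrl, cams
def shot(n):
    c=cams.camera(n); R=cv2.Rodrigues(np.array(c["rvec"],float))[0]; t=np.array(c["tvec"],float).ravel()
    return c,R,t
def ray_z(c,R,t,u,v,z):
    d=R.T@np.array([(u-c["cx"])/c["fx"],(v-c["cy"])/c["fy"],1]); o=-R.T@t
    return o+d*(z-o[2])/d[2]
def dep(c,R,t,u,v):
    z=float(c["z_map"][int(v),int(u)]); return R.T@(np.array([(u-c["cx"])/c["fx"]*z,(v-c["cy"])/c["fy"]*z,z])-t)
def proj(c,R,t,p):
    q=R@np.array(p)+t; return q[0]/q[2]*c["fx"]+c["cx"],q[1]/q[2]*c["fy"]+c["cy"]
E
python3 - <<'E'
from h import *
import pickle
for n in("top","scene"):
    s=shot(n); pickle.dump(s,open(n+".pkl","wb")); cv2.imwrite(f"pics/{n}0.png",s[0]["img"]); print(n,-s[1].T@s[2],s[0]["fx"])
s=ctrl.sense(); print(s["clock"],s["tool_pos"],s["eef_rot"],s["gripper_width"],s["contact_force"])
E
```

```text
top [0.26773026 0.00327548 1.47711392] 423.17192031989686
scene [1.3852388  0.21720026 1.2683774 ] 408.7432548503025
0.1 [0.14290509 0.6080961  0.20488881] [-2.44850441e-05  1.15146121e-01  9.93348415e-01 -5.45161517e-04] 0.09367541647652988 [-0.38637313  0.08963504 -0.28470101]
```

View pics/top0.png

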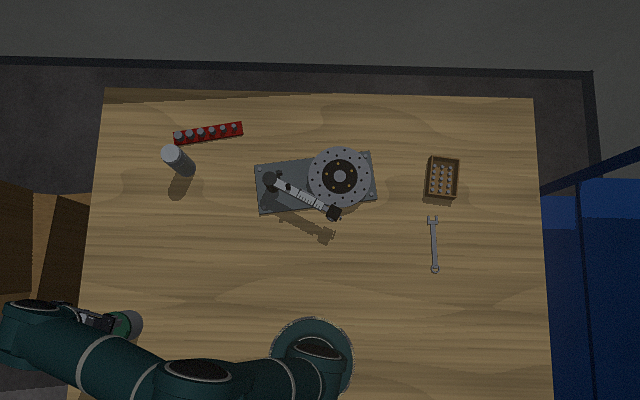

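View pics/scene0.png

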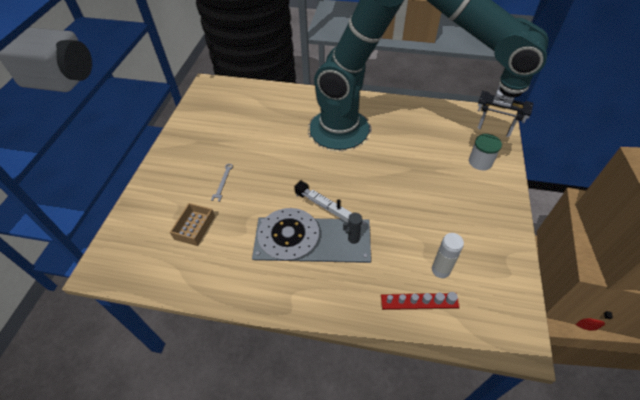

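Top view: stand around (315,180), post (270,180), disc (340,177), head (334,213), can (178,160), spanner (434,243), box (441,177). I'll enlarge the stand.

```bash
python3 - <<'E'
from h import *
import pickle
c,R,t=pickle.load(open("top.pkl","rb"))
cv2.imwrite("pics/crop1.png",cv2.resize(c["img"][135:250,245:395],None,fx=5,fy=5,interpolation=cv2.INTER_CUBIC))
E
```

```text
(no output)
```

View pics/crop1.png

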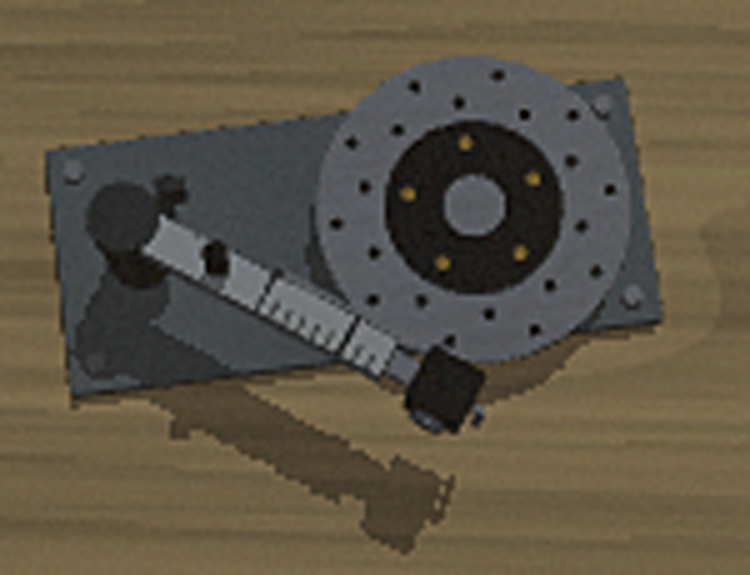

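Crop: cap centre (123,218), disc centre (474,206), plate corners (47,152),(623,80),(662,320),(72,397), head top (446,388), knob top (216,255), long mark (347,340), with the pointer at the first mark (268,293).

```bash
python3 - <<'E'
from h import *
import pickle
c,R,t=pickle.load(open("top.pkl","rb"))
P=lambda u,v,z: ray_z(c,R,t,245+(u+.5)/5-.5,135+(v+.5)/5-.5,z)[:2]
cap=P(123,218,.147);disc=P(474,206,.056);hd=P(446,388,.151);kn=P(216,255,.186);lm=P(347,340,.143)
cs=[P(u,v,.015) for u,v in((47,152),(623,80),(662,320),(72,397))]
print("cap",cap,"disc",disc,"d",np.linalg.norm(disc-cap))
for n,p in(("head",hd),("knob",kn),("lm",lm)): d=p-cap; print(n,p,np.linalg.norm(d),np.degrees(np.arctan2(d[1],d[0])))
print(cs,[np.linalg.norm(cs[i]-cs[i-1]) for i in range(4)])
for a,b in((cap,disc),(cs[0],cs[1]),(cs[3],cs[2])): d=b-a; print(np.degrees(np.arctan2(d[1],d[0])))
# stand frame from corners: long axis dir & post location
L=((cs[1]-cs[0])+(cs[2]-cs[3]));L/=np.linalg.norm(L)
m=(cs[0]+cs[3])/2; print("post from plate",m+.06*L, "disc from plate",m+.295*L,"dir",np.degrees(np.arctan2(L[1],L[0])))
print("can",ray_z(c,R,t,171,151,.19))
E
```

```text
cap [0.58443993 0.15150465] disc [ 0.62149792 -0.08019883] d 0.23464824336664142
head [ 0.47865147 -0.05886042] 0.2354668950203906 -116.69692509527204
knob [0.55309269 0.08800934] 0.07081174466205759 -116.2752662833345
lm [0.5092589  0.00478301] 0.1648618433093997 -117.13086796094726
[array([0.66264691, 0.2226506 ]), array([ 0.72781549, -0.18807166]), array([ 0.55299609, -0.21626797]), array([0.48654917, 0.19585437])] [np.float64(0.17812481537160932), np.float64(0.4158602244618852), np.float64(0.17707867005545871), np.float64(0.4174446221650272)]
-80.91323468777385
-80.98413722506014
-80.84096316069169
post from plate [0.58407469 0.1500056 ] disc from plate [ 0.62119156 -0.08204469] dir -80.91241408135701
can [0.65352864 0.46072945 0.19      ]
```

Measured distances agree with what was given: post to disc 234.6 of 235 mm, head 235.5 of 235, knob 70.8 of 70, long mark 164.9 of 165. The hinge is at about (0.584,0.151), the stop direction is -80.9° and the arm now points at -116.7°. First I'll rise and travel above the knob.

>>> {"api": "step_arm", "payload": {"rows": [0,0,0.1,0,1,0.05,-0.06,0.17,-0.08,1,0.683,-0.867,0.17,-1,1,0.683,-0.867,0.17,-1,1,0.683,-0.867,0.17,-1,1,0.683,-0.867,0.17,-1,1,0.683,-0.867,0.17,-1,1,0.683,-0.867,0.17,-1,1], "force": 12}}

```text
clock: 0.9
tool_pos: [0.3504, 0.3449, 0.2997]
eef_rot: [-0.0, 0.59, 0.807, -0.0]
contact_force: [0.2, 0.2, 0.3]
gripper_width: 0.0939
finger_force: 0.0
```

>>> {"api": "step_arm", "payload": {"rows": [0.338,-0.428,0,-0.49,1,0.338,-0.428,0,-0.49,1,0.338,-0.428,0,-0.49,1,0.338,-0.428,0,-0.49,1,0.338,-0.428,0,-0.49,1,0.338,-0.428,0,-0.49,1,0.338,-0.428,0,-0.49,1,0.338,-0.428,0,-0.49,1]}}

```text
clock: 1.7
tool_pos: [0.5538, 0.0861, 0.2992]
eef_rot: [0.001, 0.85, 0.527, -0.001]
contact_force: [-1.1, 0.4, -0.5]
gripper_width: 0.0937
finger_force: 0.0
```

```bash
python3 - <<'E'
from h import *
s=ctrl.sense(); print(s["tool_pos"],s["eef_rot"],s["qpos"])
c,R,t=shot("wrist"); cv2.imwrite("pics/w1.png",c["img"]); print(-R.T@t)
for p in([.5531,.088,.188],s["tool_pos"]): print(proj(c,R,t,p))
E
```

```text
[0.55382165 0.08613025 0.2992398 ] [ 7.17409086e-04  8.49867888e-01  5.26994967e-01 -6.02372075e-04] [-0.71332519  0.25684318  0.61362241  1.67394939 -0.15234435  1.2600181
 -0.52900213]
[0.58878334 0.1554011  0.47751685]
(np.float64(323.5147233974203), np.float64(199.36721047530332))
(np.float64(324.895913685516), np.float64(253.53798982558507))
```

View pics/w1.png

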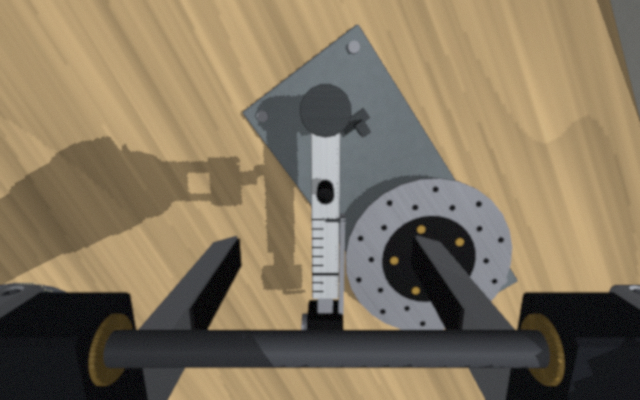

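Wrist view: knob at (325,195), midway between the fingers, with the arm running straight down the picture. I'll descend and grip the knob.

>>> {"api": "step_arm", "payload": {"rows": [0,0.003,-0.08,0,1,0,0.003,-0.16,0,1,0,0.003,-0.22,0,1,0,0.003,-0.243,0,1,0,0.003,-0.243,0,1,0,0.003,-0.243,0,-1,0,0.003,-0.243,0,-1,0,0.003,-0.243,0,-1], "force": 12}}

```text
clock: 2.55
tool_pos: [0.5531, 0.0921, 0.1552]
eef_rot: [0.0, 0.848, 0.529, 0.001]
contact_force: [0.1, 0.3, 0.5]
gripper_width: 0.0734
finger_force: 0.0
```

>>> {"api": "step_arm", "payload": {"rows": [0,0,0,0,-1,0,0,0,0,-1]}}

```text
clock: 2.75
tool_pos: [0.5526, 0.0919, 0.1543]
eef_rot: [0.0, 0.848, 0.529, 0.0]
contact_force: [-0.0, -0.2, -0.3]
gripper_width: 0.058
finger_force: 0.0
```

>>> {"api": "step_arm", "payload": {"rows": [0,-0.005,0,0,-1,0,-0.005,0,0,-1,0,-0.005,0,0,-1,0,-0.005,0,0,-1,0,-0.005,0,0,-1,0,-0.005,0,0,-1,0,-0.005,0,0,-1,0,-0.005,0,0,-1]}}

```text
clock: 3.55
tool_pos: [0.5526, 0.0887, 0.1539]
eef_rot: [0.0, 0.849, 0.529, 0.0]
contact_force: [1.8, -1.2, -0.5]
gripper_width: 0.0157
finger_force: 12.0
```

>>> {"api": "step_arm", "payload": {"rows": [0.011,-0.005,0,0.067,-1,0.0227,-0.0088,0,0.133,-1,0.0347,-0.0113,0,0.2,-1,0.0467,-0.0127,0,0.267,-1,0.059,-0.0127,0,0.333,-1,0.0712,-0.0113,0,0.4,-1,0.0735,-0.011,0,0.4,-1,0.0735,-0.011,0,0.4,-1]}}

```text
clock: 4.35
tool_pos: [0.5966, 0.0817, 0.1538]
eef_rot: [0.0, 0.645, 0.764, -0.0]
contact_force: [1.3, -3.8, 1.2]
gripper_width: 0.0158
finger_force: 12.0
```

>>> {"api": "step_arm", "payload": {"rows": [0,0,0,0,-1,0,0,0,0,-1,0,0,0,0,-1]}}

```text
clock: 4.65
tool_pos: [0.5966, 0.0817, 0.1539]
eef_rot: [0.0, 0.644, 0.765, -0.0]
contact_force: [2.9, -5.5, -1.2]
gripper_width: 0.0159
finger_force: 12.0
```

>>> {"api": "step_arm", "payload": {"rows": [0.004,0,0,0,-1,0.004,0,0,0,-1,0.004,0,0,0,-1]}}

```text
clock: 4.95
tool_pos: [0.5967, 0.0816, 0.1536]
eef_rot: [-0.002, 0.644, 0.765, -0.002]
contact_force: [-15.6, -5.7, 11.7]
gripper_width: 0.0155
finger_force: 12.0
```

```bash
python3 - <<'E'
from h import *
s=ctrl.sense(); print(s["tool_pos"],s["contact_force"])
c,R,t=shot("top"); cv2.imwrite("pics/t2.png",cv2.resize(c["img"][135:250,245:395],None,fx=5,fy=5,interpolation=cv2.INTER_CUBIC))
E
```

```text
[0.5967266  0.08164245 0.15358583] [-15.60694301  -5.71649362  11.66888205]
```

View pics/t2.png

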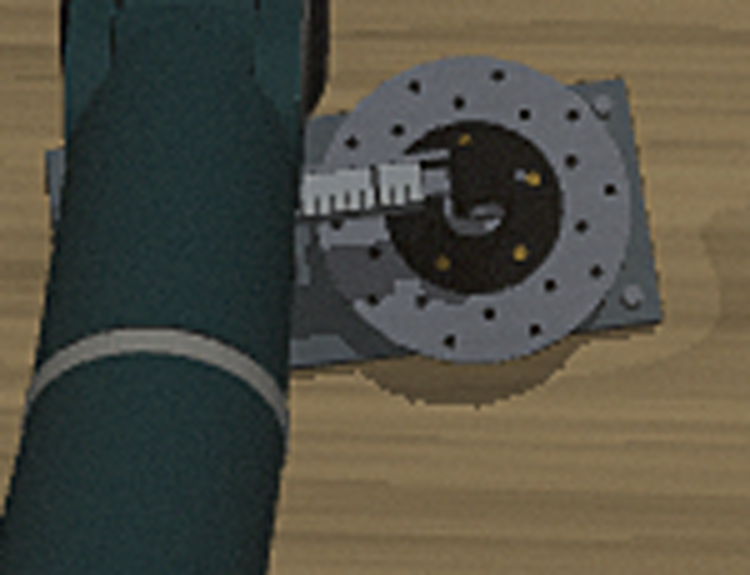

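The arm is over the disc and stopped: the reaction at the knob is -15.6 N along x, and the tube in the crop points along the plate. I'll ease off, release and move above the head.

>>> {"api": "step_arm", "payload": {"rows": [-0.003,0,0,0,1,-0.003,0,0,0,1,-0.003,0,0,0,1,-0.003,0,0.05,0,1,-0.003,0,0.13,0,1,0.0,-0.05,0.18,0,1,0.02,-0.13,0.18,0,1,0.04,-0.21,0.18,0,1]}}

```text
clock: 5.8
tool_pos: [0.6236, -0.0443, 0.2632]
eef_rot: [0.001, 0.643, 0.766, 0.001]
contact_force: [0.8, -0.7, -1.1]
gripper_width: 0.0762
finger_force: 0.0
```

>>> {"api": "step_arm", "payload": {"rows": [0,-0.062,0,0,1,0,-0.062,0,0,1,0,-0.062,0,0,1]}}

```text
clock: 6.1
tool_pos: [0.6229, -0.0812, 0.2617]
eef_rot: [-0.0, 0.644, 0.765, 0.0]
contact_force: [-0.3, 1.6, 0.2]
gripper_width: 0.094
finger_force: 0.0
```

```bash
python3 - <<'E'
from h import *
s=ctrl.sense(); print(s["tool_pos"],s["eef_rot"],s["contact_force"],s["gripper_width"])
c,R,t=shot("wrist"); cv2.imwrite("pics/w2.png",c["img"]); print(proj(c,R,t,[.6227,-.0808,.151]),c["fx"])
import pickle; pickle.dump((c,R,t),open("w2.pkl","wb"))
E
```

```text
[ 0.62294138 -0.08124632  0.26172027] [-1.04734796e-04  6.44006640e-01  7.65019892e-01  3.14003528e-05] [-0.31967027  1.60916916  0.17391513] 0.09395926934255683
(np.float64(324.7657412216367), np.float64(200.0764907497159)) 351.760023765612
```

View pics/w2.png

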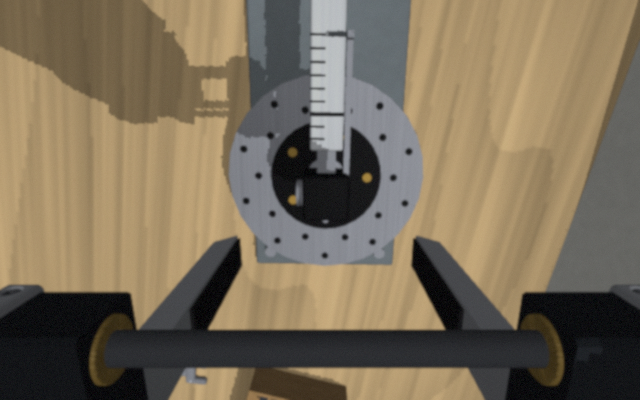

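Wrist view: head centred at (326,199) against (325,200) predicted, button on the left at (299,190), and the arm straight in the picture. I'll descend and squeeze.

>>> {"api": "step_arm", "payload": {"rows": [0.001,0.001,-0.08,0,1,0.001,0.001,-0.15,0,1,0.001,0.001,-0.21,0,1,0.001,0.001,-0.252,0,1,0.001,0.001,-0.252,0,1,0.001,0.001,-0.252,0,-1,0.001,0.001,-0.252,0,-1,0.001,0.001,-0.252,0,-1], "force": 25}}

```text
clock: 6.95
tool_pos: [0.6244, -0.0802, 0.1122]
eef_rot: [0.001, 0.643, 0.766, 0.001]
contact_force: [-0.2, -0.9, 0.2]
gripper_width: 0.0733
finger_force: 0.0
```

>>> {"api": "step_arm", "payload": {"rows": [0,0,0,0,-1,0,0,0,0,-1,0,0,0,0,-1,0,0,0,0,-1,0,0,0,0,-1,0,0,0,0,-1]}}

```text
clock: 7.55
tool_pos: [0.6219, -0.0809, 0.1105]
eef_rot: [-0.001, 0.644, 0.765, -0.001]
contact_force: [-12.9, -1.5, 9.8]
gripper_width: 0.0413
finger_force: 25.0
```

Width is 41.3 mm, so the button is fully in, and the -13 N along x shows the arm is held to its stop. I'll pull out 60 mm.

>>> {"api": "step_arm", "payload": {"rows": [0.002,-0.012,0,0,-1,0.005,-0.03,0,0,-1,0.0085,-0.05,0,0,-1,0.012,-0.07,0,0,-1,0.0145,-0.088,0,0,-1,0.0165,-0.0986,0,0,-1,0.0165,-0.0986,0,0,-1,0.0165,-0.0986,0,0,-1]}}

```text
clock: 8.35
tool_pos: [0.6314, -0.1402, 0.1104]
eef_rot: [-0.002, 0.644, 0.765, -0.001]
contact_force: [-16.6, 0.7, 11.0]
gripper_width: 0.0411
finger_force: 25.0
```

```bash
python3 - <<'E'
from h import *
s=ctrl.sense(); print(s["tool_pos"],s["contact_force"],s["gripper_width"],s["finger_force"],np.linalg.norm(np.array(s["tool_pos"])[:2]-[.6219,-.0809]))
c,R,t=shot("wrist"); im=c["img"]; cv2.imwrite("pics/w3.png",cv2.resize(im[40:240,225:425],None,fx=3,fy=3,interpolation=cv2.INTER_CUBIC))
import pickle; pickle.dump((c,R,t),open("w3.pkl","wb"))
E
```

```text
[ 0.63138225 -0.14017414  0.11037183] [-16.61360684   0.68329755  11.00202311] 0.04110175015781084 24.988598227500916 0.06002780008040335
```

View pics/w3.png

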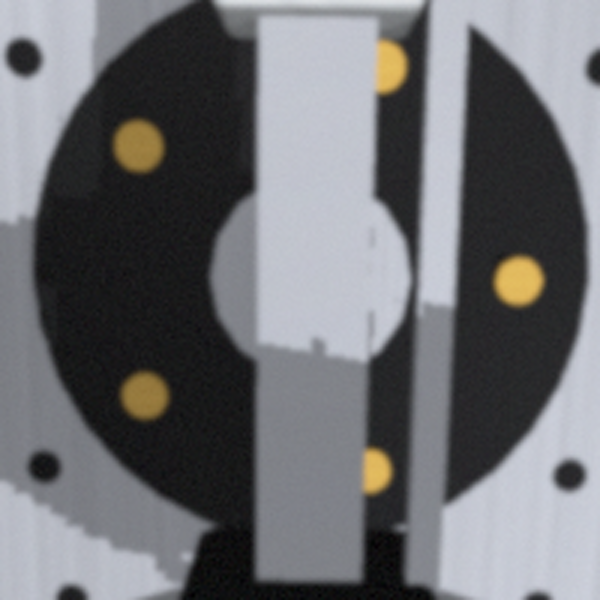

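The slide is out and the head is at the bottom of the crop; the pointer lies above it, near the top of the full image.

```bash
python3 - <<'E'
from h import *
import pickle
c,R,t=pickle.load(open("w3.pkl","rb"))
cv2.imwrite("pics/w3b.png",cv2.resize(c["img"][0:60,280:400],None,fx=6,fy=6,interpolation=cv2.INTER_CUBIC))
c,R,t=shot("top"); cv2.imwrite("pics/t3.png",cv2.resize(c["img"][150:200,260:380],None,fx=6,fy=6,interpolation=cv2.INTER_CUBIC))
a=cv2.imread("pics/w3b.png");b=cv2.imread("pics/t3.png")[:240]; b=cv2.imread("pics/t3.png")[0:240]
cv2.imwrite("pics/both.png",np.vstack([a[:360],b]))
E
```

```text
(no output)
```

View pics/both.png

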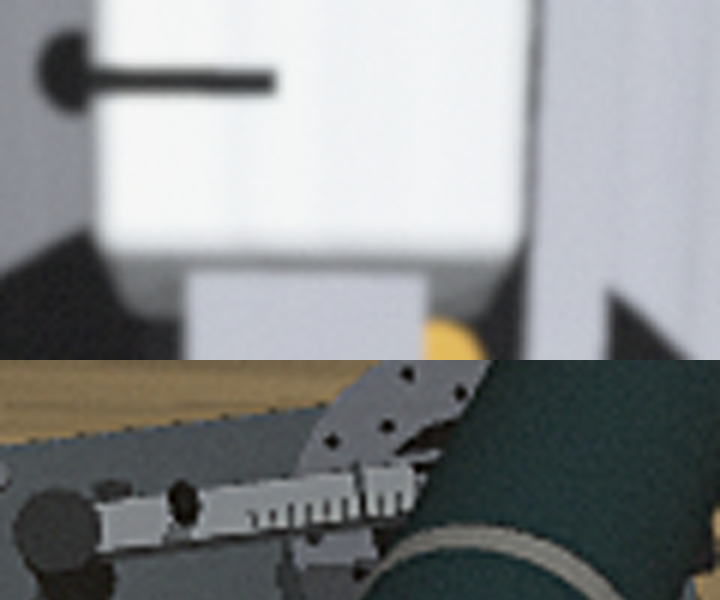

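Wrist crop: the 185 mm mark is at full-image row 13.5, column about 310, and the tube end at row 41. Top crop: a single line at the long mark (360,490) and nothing at the first mark, so the pointer covers it. Now a numeric check from the wrist image.

```bash
python3 - <<'E'
from h import *
import pickle
c,R,t=pickle.load(open("w3.pkl","rb")); s=ctrl.sense(); T=np.array(s["tool_pos"])[:2]
for u,v,d in((310,13.3,185),(331,41,195)):
    p=ray_z(c,R,t,u,v,.143)[:2]; e=(T-p)@np.array([.163,-.987]); print(d, e, "head r",d/1e3+e, "ext", d/1e3+e-.235)
print(s["tool_pos"],s["gripper_width"],s["finger_force"],np.hypot(*(T-[.5843,.151]))-.235)
E
```

```text
185 0.11044485252165552 head r 0.29544485252165553 ext 0.060444852521655545
195 0.10093957025648609 head r 0.2959395702564861 ext 0.06093957025648611
[ 0.63134584 -0.13997333  0.11041847] 0.041228874529104426 24.989879429340363 0.059752080089347626
```

Three independent measures put the extension at 59.8 to 60.9 mm, and the grip is steady at 25 N with the button in. Handing in.

```bash
python3 -c "
from plant import ctrl
print(ctrl.sign_off())"
```

```text
the job is handed in; nothing more can be done
None
```

I handed the job in with the gauge arm against its stop, the lock button squeezed in (25 N grip) and the head held about 60 mm out at the long mark; the sign-off gave no verdict, and the spray can, spanner and bolt box were not approached.

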